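Refit the lamp bay cover of a bench analyser

ROBOT

A 7-joint arm with a two-finger parallel gripper is mounted at the origin on the work surface. World frame = base frame: x ahead of the robot, y to its left, z up, the work surface at z = 0. Lengths are in mm, angles in rad, forces in N, time in s.
With the tool pointing down it reaches from about 400 to 875 mm from the base axis. Payload 4.4 kg.
Tool frame: the origin (TCP) lies at the very end of the fingers, on their centre line; the grasp point (between the pads) lies 19 mm behind it (ctrl.grip_point_offset is the distance from the TCP to the grasp point, in mm); z points along the fingers, y is the line along which they close (so a half turn about z gives the same grasp; the last joint's range is limited). The gripper opens to 85 mm and grips with 20 to 120 N. Pads are 22 mm wide; open, the fingers measure 114 mm over their backs; the gripper's body (76 mm by 85 mm) begins 54 mm behind the grasp point. The pads swing forward as they close: fully open they stand 13 mm farther back than shut.
Start: joints at [1.135, 0.628, 0.038, 1.517, -0.027, 0.996, -0.02], TCP at [234.957, -606.064, 231.313] pointing down, gripper open.
Joint ranges: [-3.06, 3.06], [-0.37, 2.12], [-1.25, 1.32], [0.18, 2.47], [-1.1, 4.24], [0.23, 1.98], [-2.94, 2.94]. Speed limits (rad/s): [2.57, 2.57, 3.14, 3.14, 3.14, 3.14, 3.14].

INTERFACE

Orientations are given as [roll, pitch, yaw] about the fixed x, y, z axes, in that order (R = Rz(yaw) Ry(pitch) Rx(roll)).
In Python, from cell import ctrl gives the robot as it stands.
- The arm moves only by the tool jog_arm, never from a script. Its argument "increments" is one flat list of numbers, 7 for each row, row after row: the finger opening in cm, from 0 to 8.54, then the shift along the tool's x, y, z in cm, then the turn, a rotation vector about the tool's x, y, z in degrees. In form: [fingers, x, y, z, rx, ry, rz, fingers, x, y, z, rx, ry, rz, ...]. A call has 1 to 20 rows; each row is the pose to reach, as a shift and turn from the pose commanded when the call began, along the tool's axes at that moment; what a row does not reach only later rows make up. A row lasts 1/10 s, in which the tool goes at most 50 mm and 8.59 degrees, less where a joint would pass 70% of its speed; a pose out of reach is approached as far as the arm can. A call with a gripper value outside its range is refused whole. The fingers move at their own pace and stop on an object; the grip force is fixed at half the most. Time passes only in rows, so rows that repeat a pose let the fingers close. It gives the time, the measured TCP pose, the force, the opening and the grip force at its end, in the units of the state.
- ctrl.read_state(): the state, without advancing time (a new reading comes with each control period).
- ctrl.get_image(name): name is "side" or "top"; returns the picture (480x640x3 uint8, red, green, blue); there is no depth.
- ctrl.camera_params(name): a dict with "fx", "fy", "cx", "cy" (pixels), "extrinsics" (4x4, takes a point from world to camera coordinates). Camera axes: x right, y down, z forward; pixel columns grow to the right and rows downward; lengths in mm; the calibration is good to about 2 mm. A picture is of the moment at which its call begins. camera_params takes no time and is no camera call.
- ctrl.finish_job(): hands the job in; it is judged then, once.
The state is a dict: "clock": time; "qpos": joint angles; "qd": joint speeds; "tau": joint torques, N m; "eef_pos": TCP position; "tool_rot": TCP orientation; "force": force on the tool from outside, world axes, zero at the start; "torque": the same for the moment, N m; "width": finger opening in mm; "gripper_force": force on a finger pad.
Only numpy, scipy, OpenCV 4.12 (cv2) and the standard library are available. Lean on these libraries where they do the work, as an engineer would, in place of code of your own. Each camera call takes 0.05 s, during which the arm holds its last target. There are 200 camera calls.

TASK

Refit the loose cover plate on the open lamp bay of the bench analyser: slip its two tongues under the lip, then press the opposite edge down until it lies flat in the bay with the spring catch snapped back over it. Let go of it, and leave the bottle, jar, tip box and tube rack where they are.

Things in the scene. Friction and masses are not known exactly. Their poses are not given: they have to be found in the camera images.
- analyser: Low pale-grey instrument fixed to the bench, 270 (x) x 190 (y) mm; origin at the centre of its underside, z up. Its raised front deck with display and keys, top at 77 mm, spans x -135 to -30 mm. Behind it the top is 70 mm high and holds the open lamp bay: a rectangular recess, x -30 to 93 mm, y -52.5 to 52.5 mm. The front deck overhangs the bay as a lip, and a spring catch faces it from the rear
- lip (a point): Middle of the lower free edge of the lip, at (-20, 0, 73) mm in the analyser's frame, axes as the analyser's. The lip spans x -30 to -20 mm, y -60 to 60 mm and is 4 mm thick (top at 77 mm). The slot beneath it is 10 mm deep, up to a wall at x = -30 mm, and 11 mm high, from the ledge at 62 mm to the lip's underside at 73 mm
- bay (a point): Centre of the bay at the height of its ledge, at (31.5, 0, 62) mm in the analyser's frame, axes as the analyser's. The dark ledge, 10 to 12 mm wide and 8 mm below the side and rear rims, runs all round a deeper well (floor at 30 mm) and carries the cover
- catch_nose (a point): Tip of the white spring catch, 40 mm wide in y; with the catch out it lies at (87, 0, 73.5) mm in the analyser's frame, 6 mm inside the bay's rear wall. Its faces above and below the tip slope at 45 degrees, 12 mm long, slippery. The cover's plain edge, pressed down on the upper face, drives the catch back; it springs out over the cover once that is down
- catch (a joint): Travel of the spring catch in m: 0 is fully out, up to 0.010 pushed back towards the analyser's +x. The spring gives 2 N at 0 and 0.5 N more per mm; pressing the cover past it takes about 5 to 10 N downward near the cover's plain edge, while the cover's own weight does not
- cover: Flat grey metal plate 110 (x) x 100 (y) x 5 mm, about 0.18 kg, loose on the bench, handle up. Origin at the centre of the plate's underside, z up. Two tongues, 24 mm wide, 10 long, 5 thick, stand out of its -x edge at y = -30 and 30 mm (ends at x = -65). Fitted, its x axis points as the analyser's does; it then has 3 mm of play in x and 2.5 mm at each side in y
- tongue_edge (a point): Middle of the line joining the lower ends of the tongues, at (-65, 0, 0) mm in the cover's frame
- plain_edge (a point): Middle of the lower edge of the plain side opposite the tongues, at (55, 0, 0) mm in the cover's frame
- handle (a point): Middle of the top of the cover's black bar handle, at (5, 0, 31) mm in the cover's frame; the bar is 14 mm thick in x, 60 mm long in y and stands 26 mm above the plate
- wash_bottle: White wash bottle, 72 mm across, 215 mm tall with its spout; origin at the centre of its base. To be left alone
- tip_box: Pipette tip box, 87 x 122 x 67 mm; origin at the centre of its base. To be left alone
- tube_rack: Dark rack with glass tubes, 75 x 200 x 76 mm; origin at the centre of its base. To be left alone
- jar: Small white jar with an ochre cap, 55 mm across, 66 mm tall; origin at the centre of its base. To be left alone
- catch_housing (a point): Middle of the top of the dark block behind the catch, at (122.5, 0, 83) mm in the analyser's frame; the block spans x 112 to 133 mm, y -30 to 30 mm and stands 13 mm above the rear rim
Things that resemble listed ones, but are neither listed nor needed, are in the scene too. Of the things like the cover, leave any that is red; of the rest the larger one is meant.

How it is judged (in metres and radians):
On the way:
1. the tongues are under the lip while the plain edge is still raised (x of tongue_edge in the frame of analyser between -0.034 and -0.0225 m and z of tongue_edge in the frame of analyser between 0.058 and 0.0695 m and z of plain_edge in the frame of analyser above 0.068 m), for 0.05 s.
At the end, for the whole second after the job is handed in: The cover lies at rest flat on the ledge of the bay (both edges within 2.5 mm above the ledge, tilt under 2 degrees), its tongues at least 4.5 mm under the lip, and the catch is back out to within 3 mm over its plain edge (x of tongue_edge in the frame of analyser between -0.034 and -0.0245 m and z of tongue_edge in the frame of analyser between 0.059 and 0.0645 m and z of plain_edge in the frame of analyser between 0.059 and 0.0645 m and angle between cover's own z axis and vertical below 0.035 rad and value of joint catch below 0.003 m and linear speed of cover below 0.01 m/s); the robot touches nothing.
It fails at once if the wash bottle, tip box, tube rack or jar is moved more than 25 mm (distance of any of wash_bottle, tip_box, tube_rack, jar from where it was at the start of the episode above 0.025 m).
It also fails if it takes over 51 s, if anything falls off the work surface, if the arm or the gripper's body presses on something with over 40 N, if the wrist force passes 120 N, or if a joint passes its speed limit or range.

## Working session

There is one attempt and no reset: what is moved stays moved. The work goes in short steps, Python scripts to look and compute and a tool call to move; the robot and the scene stay as the last step left them, time stands still between calls to the robot, and variables do not carry over. Pictures are saved under pics/ and viewed, at most 10 in all, crops included, and the job is handed in when it is done.

Besides the shell and the picture viewer there is one more tool, called after "Emit:" as name(argument=value, ...), one argument or row to a line, values as JSON. jog_arm: Moves the arm, as the interface text tells. Its arguments: {"type":"object","properties":{"increments":{"type":"array","items":{"type":"number"}}},"required":["increments"]}

```bash
mkdir -p pics; python3 - <<'E'
from cell import ctrl
import cv2,numpy as np
for n in("top","side"):
    cv2.imwrite(f"pics/{n}0.png",ctrl.get_image(n)[:,:,::-1])
    p=ctrl.camera_params(n);print(n,p["fx"],p["fy"],p["cx"],p["cy"]);print(np.round(p["extrinsics"],3).tolist())
s=ctrl.read_state();print(s)
E
```

```text
top 584.3202949412679 584.3202949412679 322.73502988217695 235.66537096067788
[[-0.02, -1.0, -0.003, 9.476], [-0.992, 0.02, -0.125, 566.523], [0.125, 0.001, -0.992, 1057.674], [0.0, 0.0, 0.0, 1.0]]
side 499.2535377358437 499.2535377358437 322.52312443148 245.22519841801238
[[-0.931, -0.364, -0.015, 533.176], [-0.215, 0.582, -0.785, 196.661], [0.294, -0.728, -0.62, 836.943], [0.0, 0.0, 0.0, 1.0]]
{'clock': 0.1, 'qpos': array([ 1.13520326,  0.62924413,  0.03846966,  1.51825202, -0.02705609,
        0.99633165, -0.01999988]), 'qd': array([ 6.09048332e-04, -3.13158152e-03,  1.13504909e-03, -1.15683708e-03,
        7.90589919e-04,  3.44248104e-05,  1.55926115e-03]), 'tau': array([ 2.61307534e-03, -5.64532578e+01,  1.23017874e+00, -1.93969470e+01,
        1.11615230e-02,  5.54412778e-03,  1.19716913e-05]), 'eef_pos': array([ 234.75214164, -605.52596596,  230.49277385]), 'tool_rot': array([-3.13987549e+00, -1.56649033e-05,  3.69742875e-01]), 'force': array([-1.01175195,  0.1529613 , -0.51471745]), 'torque': array([-0.03633751,  0.04811654, -0.00839284]), 'gripper_force': 0.0, 'width': 85.03310768704877}
```

View pics/top0.png

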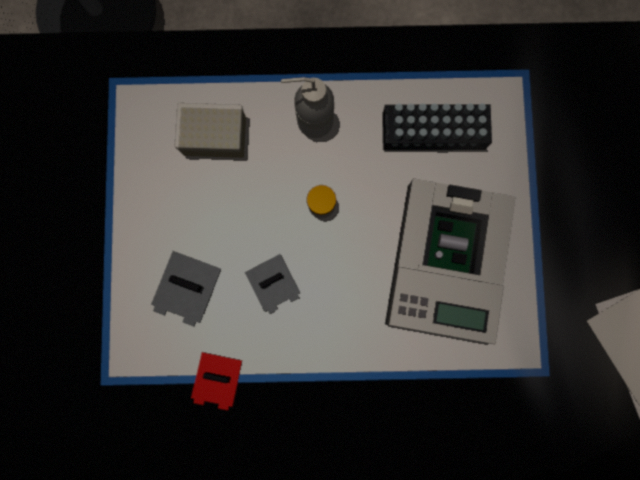

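View pics/side0.png

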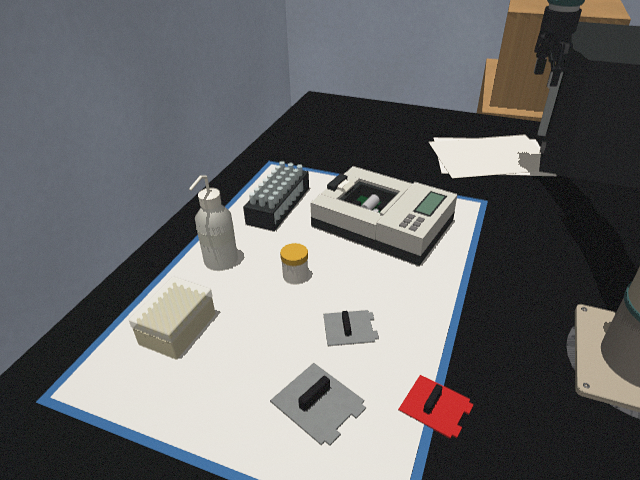

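The look-alikes in the top view are the large grey plate at (186,287), the small grey plate at (273,283) and the red plate at (217,380). By the description I want the large grey one. I'll check that in a close crop and measure.

```bash
cat > h.py <<'E'
from cell import ctrl
import cv2,numpy as np
def ray(n,uv,z):
    p=ctrl.camera_params(n);E=np.array(p["extrinsics"]);R,t=E[:3,:3],E[:3,3]
    o=-R.T@t;uv=np.atleast_2d(uv).astype(float)
    d=np.c_[(uv[:,0]-p["cx"])/p["fx"],(uv[:,1]-p["cy"])/p["fy"],np.ones(len(uv))]@R
    return o+d*((z-o[2])/d[:,2])[:,None]
def proj(n,P):
    p=ctrl.camera_params(n);E=np.array(p["extrinsics"]);c=np.atleast_2d(P)@E[:3,:3].T+E[:3,3]
    return np.c_[c[:,0]/c[:,2]*p["fx"]+p["cx"],c[:,1]/c[:,2]*p["fy"]+p["cy"]]
E
python3 - <<'E'
from h import *
im=cv2.imread("pics/top0.png");hsv=cv2.cvtColor(im,cv2.COLOR_BGR2HSV)
a=cv2.resize(im[235:335,140:240],(400,400),interpolation=cv2.INTER_CUBIC)
b=cv2.resize(im[165:355,375:525],None,fx=3.1,fy=3.1,interpolation=cv2.INTER_CUBIC)[:590]
c=np.zeros((590,400+b.shape[1],3),np.uint8)[:, :];c[:400,:400]=a;c[:b.shape[0],400:]=b[:590]
cv2.imwrite("pics/crop.png",c[:,:800] if c.shape[1]>800 else c);print(c.shape)
g=cv2.cvtColor(im,cv2.COLOR_BGR2GRAY)
for nm,(x0,y0,x1,y1) in dict(big=(140,235,240,335),small=(240,250,306,318)).items():
    s=g[y0:y1,x0:x1]
    m=(s<150).astype(np.uint8);
    k=max(cv2.findContours(m,0,1)[0],key=cv2.contourArea)[:,0]+[x0,y0]
    P=ray("top",k,5.)[:,:2].astype(np.float32)
    r=cv2.minAreaRect(P);print(nm,r,"area",cv2.contourArea(P))
    h=(s<35).astype(np.uint8);k=max(cv2.findContours(h,0,1)[0],key=cv2.contourArea)[:,0]+[x0,y0]
    H=ray("top",k,31.)[:,:2].astype(np.float32);print(" handle",cv2.minAreaRect(H))
print(g[240:330:6,150:225:5]);print(g[225,380:520:3])
E
```

```text
(590, 865, 3)
big ((482.87957763671875, 254.88906860351562), (194.16506958007812, 188.22825622558594), 88.87528228759766) area 35528.25629042601
 handle ((482.4267272949219, 255.32699584960938), (65.5732192993164, 14.60593032836914), 69.43463134765625)
small ((481.060546875, 96.11970520019531), (124.74923706054688, 127.82674407958984), 89.08507537841797) area 15771.530823077133
 handle ((485.23101806640625, 95.71742248535156), (12.627823829650879, 46.27534484863281), 27.043048858642578)
[[137 136 136 138 138 139 139 140 140 141 141 142 142 143 141]
 [138 137 138 137 139 139 139 140 140 141 140 140 141 140 143]
 [136 137 139 138 137  81 129 139 140 141 141 142 142 141 143]
 [137 137 137 138  80  66  63  65  70 125 142 140 141 141 142]
 [137 137 137 136  67  66  65  67  68  67  69  71 114 140 143]
 [136 138 138  79  66  66  65  68  69  70  67  69  68  68  77]
 [136 138 136  65  33  25  64  67  69  67  69  70  69  70 138]
 [137 137  90  64  44  12  13  12  13  60  68  68  70  69 142]
 [137 137  65  66  67  65  67  48   9  14   0  65  69 136 140]
 [137  91  66  67  67  67  67  68  69  65  59  68  60 142 143]
 [136  63  66  65  68  67  68  69  68  68  67  66 120 142 141]
 [134  71  68  67  66  69  66  68  68  66  66  63 140 142 142]
 [136 110  68  67 108  68  69  66  68  69  67 114 142 141 141]
 [136 136 136 137 138 137 136  67  69  68  66 141 140 141 141]
 [135 136 137 136 136 135 138 127  78 103 138 140 140 141 142]]
[138 137 139 138 137 138 137  75  56 120 119 120 120 119 118 117  81  23
  23  17  10  12   9  12  15  22  24  24  22  26  27  29  27  21  29  32
  95 109 107 105 106 106 105 104 110 116 116]
```

View pics/crop.png

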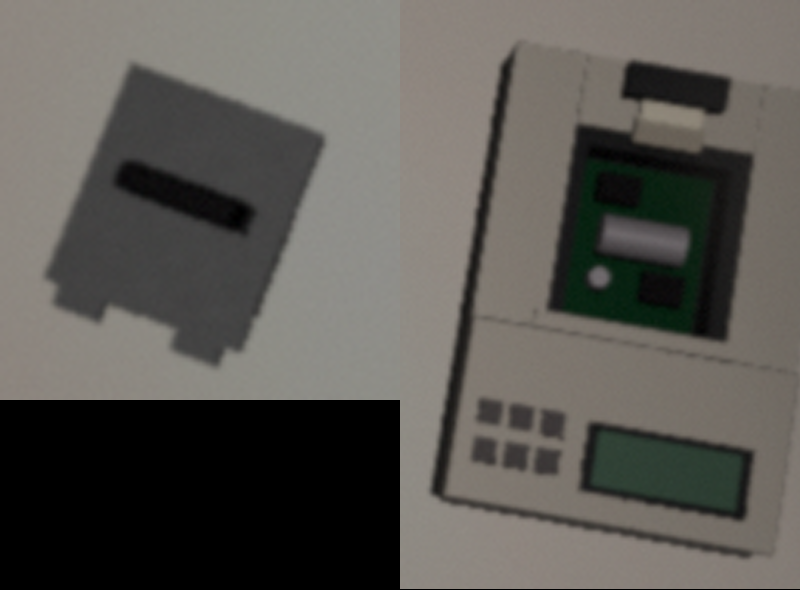

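The crop confirms the large grey plate: black bar handle and two tongues at the lower edge. The bay corners in the full image are roughly rear (432,205)/(488,214) and lip (423,265)/(480,275). Next I'll compute both poses.

```bash
python3 - <<'E'
from h import *
im=cv2.imread("pics/top0.png");g=cv2.cvtColor(im,cv2.COLOR_BGR2GRAY)
x0,y0,x1,y1=140,235,240,335
k=max(cv2.findContours((g[y0:y1,x0:x1]<102).astype(np.uint8),0,1)[0],key=cv2.contourArea)
k=k[:,0]+[x0,y0];P=ray("top",k,5.)[:,:2].astype(np.float32);r=cv2.minAreaRect(P);print(r,cv2.boxPoints(r).tolist())
# bay sides: subpixel crossings of brightness along image rows / columns
def cross(v,th,rev=False):
    v=v.astype(float);i=range(len(v)-1)
    for j in (reversed(i) if rev else i):
        if (v[j]-th)*(v[j+1]-th)<=0 and v[j]!=v[j+1]: return j+(th-v[j])/(v[j+1]-v[j])
th=70
L=[(410+cross(g[y,410:450],th),y) for y in range(210,262,3)]
R=[(465+cross(g[y,465:505],th,True),y) for y in range(218,270,3)]
Fr=[(x,250+cross(g[250:290,x],th,True)) for x in range(428,478,3)]
Re=[(x,195+cross(g[195:225,x],th)) for x in list(range(434,447,2))]
A=[(380+cross(g[y,380:405],100),y) for y in range(290,322,4)]
def fit(n,pts,z):
    Q=ray("top",pts,z)[:,:2].astype(np.float32);vx,vy,cx,cy=cv2.fitLine(Q,cv2.DIST_HUBER,0,.01,.01).ravel()
    res=np.abs((Q-[cx,cy])@[-vy,vx]);print(n,"ang",round(np.degrees(np.arctan2(vy,vx)),2),"res",res.max().round(2))
    return np.array([cx,cy]),np.array([vx,vy])
ls={n:fit(n,p,z) for n,p,z in(("L",L,70),("R",R,70),("F",Fr,77),("Re",Re,70))}
def X(a,b):
    (p,u),(q,v)=ls[a],ls[b];s=np.linalg.solve(np.c_[u,-v],q-p);return p+u*s[0]
c={n:X(*n.split()) for n in("L F","R F","L Re","R Re")}
print({n:v.round(1).tolist() for n,v in c.items()})
n=np.linalg.norm;print("widths",n(c["L F"]-c["R F"]),n(c["L Re"]-c["R Re"]),"len",n(c["L F"]-c["L Re"]),n(c["R F"]-c["R Re"]))
E
```

```text
((474.0445861816406, 262.06671142578125), (101.43562316894531, 120.05460357666016), 68.52518463134766) [[399.6170654296875, 236.84532165527344], [511.33734130859375, 192.89427185058594], [548.4721069335938, 287.2880859375], [436.7518310546875, 331.2391357421875]]
L ang -11.32 res 0.41
R ang -11.4 res 0.36
F ang 78.46 res 0.3
Re ang -41.46 res 9.25
{'L F': [505.6000061035156, -179.5], 'R F': [484.6000061035156, -282.1000061035156], 'L Re': [595.4000244140625, -197.5], 'R Re': [752.2000122070312, -336.0]}
widths 104.69862 209.24179 len 91.59559 272.94635
```

```bash
cat >> h.py <<'E'
from scipy.spatial.transform import Rotation as Ro
def inc(goals,base=None):
    """goals: list of (xyz mm, Rotation); increments cm/deg from the present pose"""
    s=ctrl.read_state();p,R=(s["eef_pos"],Ro.from_euler("xyz",s["tool_rot"])) if base is None else base
    for g,G in goals: print(np.round(R.inv().apply(np.array(g)-p)/10,2).tolist(),np.round((R.inv()*G).as_rotvec(degrees=True),1).tolist())
def down(yaw): return Ro.from_euler("xyz",[180,0,yaw],degrees=True)
E
python3 - <<'E'
from h import *
d=down(68.5)
inc([((500,-250,240),d),((520,0,240),d),((483,257,120),d),((483,257,60),d)])
E
```

```text
[37.58, -23.57, -0.91] [-0.1, -0.0, -47.3]
[48.48, -46.15, -0.87] [-0.1, -0.0, -47.3]
[54.32, -71.43, 11.17] [-0.1, -0.0, -47.3]
[54.32, -71.42, 17.17] [-0.1, -0.0, -47.3]
```

Emit:
jog_arm(
  increments=[8.5,37.6,-23.6,-0.9,0,0,-47.3,8.5,37.6,-23.6,-0.9,0,0,-47.3,8.5,37.6,-23.6,-0.9,0,0,-47.3,8.5,37.6,-23.6,-0.9,0,0,-47.3,8.5,37.6,-23.6,-0.9,0,0,-47.3,8.5,37.6,-23.6,-0.9,0,0,-47.3,8.5,37.6,-23.6,-0.9,0,0,-47.3,8.5,37.6,-23.6,-0.9,0,0,-47.3,8.5,37.6,-23.6,-0.9,0,0,-47.3,8.5,48.5,-46.1,-0.9,0,0,-47.3,8.5,48.5,-46.1,-0.9,0,0,-47.3,8.5,48.5,-46.1,-0.9,0,0,-47.3,8.5,48.5,-46.1,-0.9,0,0,-47.3,8.5,48.5,-46.1,-0.9,0,0,-47.3,8.5,54.3,-71.4,11.2,0,0,-47.3,8.5,54.3,-71.4,11.2,0,0,-47.3,8.5,54.3,-71.4,11.2,0,0,-47.3,8.5,54.3,-71.4,11.2,0,0,-47.3,8.5,54.3,-71.4,11.2,0,0,-47.3,8.5,54.3,-71.4,11.2,0,0,-47.3],
)

```text
clock: 2.1
eef_pos: [481.6, 259.2, 117.8]
tool_rot: [-3.14, -0.0, 1.198]
force: [0.2, -0.6, -0.2]
width: 84.8
gripper_force: 0.0
```

```bash
python3 - <<'E'
from h import *
s=ctrl.read_state();print(s["clock"],s["eef_pos"].round(1),s["tool_rot"].round(3),s["force"].round(1),s["qpos"].round(2))
d=down(68.5)
inc([((483,257,60),d),((483,257,10),d)])
E
```

```text
2.1 [481.6 259.2 117.8] [-3.14  -0.     1.198] [ 0.2 -0.6 -0.2] [-0.42  0.64 -0.19  1.91  0.2   0.61 -1.11]
[-0.15, 0.22, 5.78] [-0.1, -0.0, 0.1]
[-0.15, 0.23, 10.78] [-0.1, -0.0, 0.1]
```

Emit:
jog_arm(
  increments=[5,-0.1,0.2,3,0,0,0,5,-0.1,0.2,6,0,0,0,5,-0.1,0.2,8,0,0,0,5,-0.1,0.2,9.5,0,0,0,5,-0.1,0.2,10.5,0,0,0,5,-0.1,0.2,10.7,0,0,0,5,-0.1,0.2,10.7,0,0,0],
)

```text
clock: 2.8
eef_pos: [484.8, 254.3, 12.3]
tool_rot: [-3.142, 0.0, 1.195]
force: [-0.3, 0.3, -0.0]
width: 50.0
gripper_force: 0.0
```

```bash
python3 - <<'E'
from h import *
s=ctrl.read_state();print(s["eef_pos"].round(1),s["force"].round(1),s["width"])
P=s["eef_pos"];uv=proj("side",P)[0];print(uv)
im=ctrl.get_image("side")[:,:,::-1];x,y=int(uv[0])-90,int(uv[1])-110
cv2.imwrite("pics/g1.png",cv2.resize(im[y:y+190,max(x,0):x+200],None,fx=3,fy=3,interpolation=cv2.INTER_CUBIC))
E
```

```text
[484.8 254.3  12.3] [-0.3  0.3 -0. ] 49.99788283606455
[315.5530896  391.69581007]
```

View pics/g1.png

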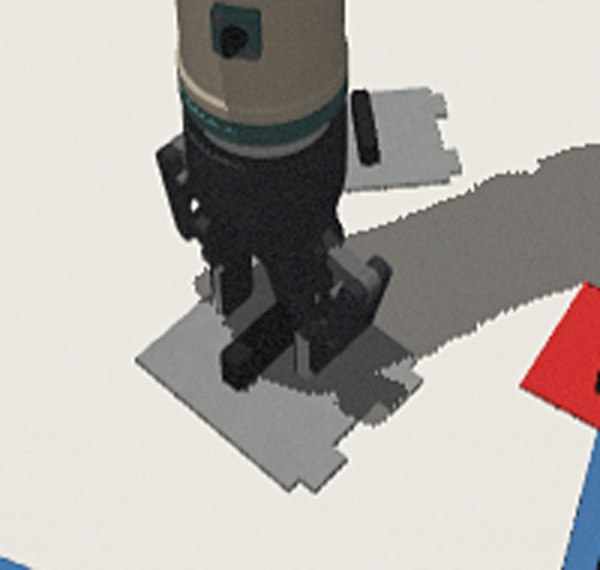

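The fingers straddle the bar of the large grey cover (bar around (255,345) in the crop). Going down 2 mm and closing.

Emit:
jog_arm(
  increments=[5,0,0.2,0.2,0,0,0,0,0,0.2,0.2,0,0,0,0,0,0.2,0.2,0,0,0,0,0,0.2,0.2,0,0,0,0,0,0.2,0.2,0,0,0,0,0,0.2,0.2,0,0,0,0,0,0.2,0.2,0,0,0,0,0,0.2,0.2,0,0,0],
)

```text
clock: 3.65
eef_pos: [486.6, 253.7, 10.9]
tool_rot: [3.141, -0.0, 1.195]
force: [-1.0, -0.1, 5.6]
width: 12.6
gripper_force: 60.1
```

```bash
python3 - <<'E'
from h import *
s=ctrl.read_state();print(s["clock"],s["eef_pos"].round(1),s["tool_rot"].round(3),s["force"].round(1),s["width"],s["gripper_force"])
d=down(78.6)
inc([((485,254,150),d),((485,0,200),d),((560,-243,180),d)])
E
```

```text
3.65 [486.6 253.7  10.9] [ 3.141 -0.     1.195] [-1.  -0.1  5.6] 12.5542948598401 60.133159160614014
[-0.03, -0.16, -13.91] [0.0, -0.0, -10.1]
[-23.66, 9.16, -18.92] [0.0, -0.0, -10.1]
[-43.52, 25.04, -16.92] [0.0, -0.0, -10.1]
```

Emit:
jog_arm(
  increments=[0,0,-0.1,-3,0,0,0,0,0,-0.1,-8,0,0,0,0,0,-0.2,-13.9,0,0,0,0,-5,2,-15,0,0,-2,0,-9,3.5,-16,0,0,-4,0,-13,5,-17,0,0,-6,0,-17,6.5,-18,0,0,-8,0,-21,8,-19,0,0,-10.1,0,-24.5,9.8,-19,0,0,-10.1,0,-28,12.5,-19,0,0,-10.1,0,-31.5,15.3,-19,0,0,-10.1,0,-35,18.2,-18.5,0,0,-10.1,0,-38.5,21,-17.5,0,0,-10.1,0,-41.5,23.5,-17,0,0,-10.1,0,-43.5,25,-17,0,0,-10.1,0,-43.5,25,-17,0,0,-10.1,0,-43.5,25,-17,0,0,-10.1,0,-43.5,25,-17,0,0,-10.1],
)

```text
clock: 5.45
eef_pos: [559.3, -241.0, 180.1]
tool_rot: [-3.14, -0.001, 1.373]
force: [-0.0, -0.1, -2.3]
width: 12.8
gripper_force: 59.1
```

```bash
python3 - <<'E'
from h import *
a=ctrl.get_image("top")[:,:,::-1];b=ctrl.get_image("side")[:,:,::-1]
cv2.imwrite("pics/top1.png",a);cv2.imwrite("pics/side1.png",b)
s=ctrl.read_state();print(s["clock"],s["eef_pos"].round(1),s["tool_rot"].round(3),s["force"].round(1),s["width"])
P=s["eef_pos"];R=Ro.from_euler("xyz",s["tool_rot"]);
# predicted plate corners: tool y=cover x, tool x=cover y, tool z=-cover z
C=lambda x,y,z:P+R.apply([y,x-5,-(z-10.9)])
q=[C(x,y,5) for x,y in((-55,-50),(-55,50),(55,50),(55,-50),(-65,-42),(-65,42))]
for n in("top","side"): print(n,proj(n,q).round(1).tolist())
u=proj("top",P)[0].astype(int);v=proj("side",P)[0].astype(int)
f=lambda im,c:cv2.resize(im[max(c[1]-85,0):max(c[1]-85,0)+150,c[0]-65:c[0]+65],(390,450),interpolation=cv2.INTER_CUBIC)
print(u,v);cv2.imwrite("pics/h1.png",np.hstack([f(a,u),f(b,v)]))
E
```

```text
5.55 [ 559.6 -241.1  180.4] [-3.141e+00 -1.000e-03  1.374e+00] [ 0.1  0.6 -1.4] 12.483823330441743
top [[494.2, 267.8], [433.1, 257.0], [443.3, 191.4], [503.6, 201.9], [488.4, 273.0], [437.0, 263.9]]
side [[403.5, 148.9], [382.2, 168.7], [335.7, 155.3], [358.9, 137.1], [406.2, 151.5], [388.4, 168.3]]
[469 225] [367 148]
```

View pics/h1.png

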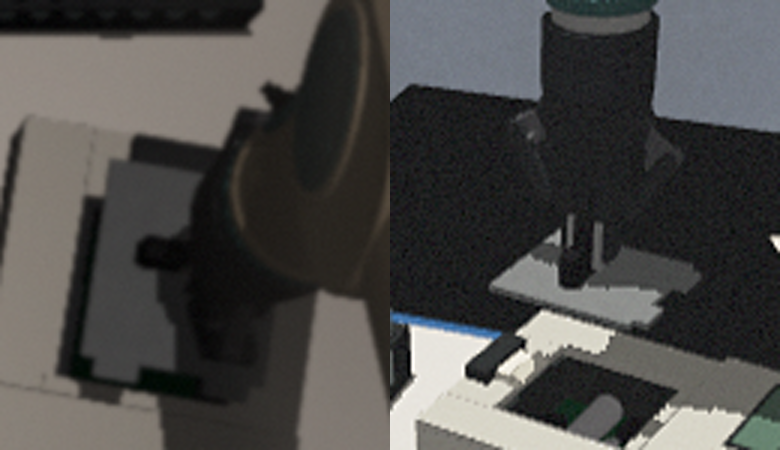

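The left view shows the plate's rear-left corner at about (441,193) in the top image, and the right view shows its left corner at about (335,158) in the side image. I'll locate the edges numerically.

```bash
python3 - <<'E'
from h import *
a=cv2.cvtColor(cv2.imread("pics/top1.png"),cv2.COLOR_BGR2GRAY);b=cv2.cvtColor(cv2.imread("pics/side1.png"),cv2.COLOR_BGR2GRAY)
print(a[186:202,436:452:2]);print("left edge");print(a[205:262:5,424:446])
print("side corner");print(b[146:168,330:352]);print("side front");print(b[150:178,372:398:2])
E
```

```text
[[119 120 122 121 120 116  59  27]
 [121 122 121 120 119 113  40  24]
 [120 122 122 119 120 109  32  23]
 [120 122 120 121 120 108  29  25]
 [119 121 121 120 121 105  29  25]
 [120 120 119 119 120  96  26  24]
 [122 121 109 105 111  88  27  27]
 [124 121  93  81  84  73  37  32]
 [123 121  84  68  69  64  54  50]
 [123 120  80  65  66  64  63  63]
 [123 119  74  65  63  64  63  64]
 [123 117  72  65  66  65  64  64]
 [123 113  71  66  65  65  65  64]
 [124 114  67  66  66  64  64  65]
 [122 114  65  64  65  64  66  64]
 [123 111  65  65  66  65  65  63]]
left edge
[[124 124 124 124 123 123 118  99  72  61  67  72  78  78  72  64  65  65
   66  66  65  65]
 [125 124 123 123 122 122 111  71  36  24  22  15  11  22  45  61  64  66
   67  67  65  66]
 [124 124 124 124 123 114  73  36  26  24  15   9  17  42  59  63  65  66
   66  65  66  67]
 [124 126 126 125 115  77  41  24  22  17   8  11  32  54  66  67  66  67
   68  67  66  67]
 [123 124 125 117  85  49  28  24  17   7  11  30  52  65  65  66  65  66
   66  65  66  67]
 [124 125 120 100  61  32  24  20  13  11  25  53  63  67  66  6
[... 3498 characters left out ...]
42 141 144 144 144 144 134  80  27  26]
 [143 141 143 144 143 143 145 141 146 149 107  33  37]
 [142 142 139 141 144 146 143 141 143 138  66  24  26]
 [117 134 142 144 146 146 144 144 149 101  42  28  29]
 [ 62  86 130 140 146 139 133 139 141  59  27  23  30]
 [ 65  75  66 119 134 100  92 116  98  43  23  27  26]
 [ 94  49  68  72  84  62  70  72  57  30  22  28  29]
 [189 123  86  53  64  50  33  62  45  29  31  27  23]
 [218 223 185  66  35  29  32  24  30  31  29  29  29]
 [213 218 208 121  66  50  30  28  19  30  30  24  29]
 [212 220  96 102 108  96  66  54  22  25  36  24  33]
 [215 222 100 104 104 107 106  90  59  31  16  28  35]
 [214 200 101 101 103 101 107 106 109  68  49  32  23]]
```

```bash
python3 - <<'E'
from h import *
A=[]
def Pm(n):
    p=ctrl.camera_params(n);return np.array([[p["fx"],0,p["cx"]],[0,p["fy"],p["cy"]],[0,0,1]])@np.array(p["extrinsics"])[:3]
X=cv2.triangulatePoints(Pm("top"),Pm("side"),np.array([439.5,192.6]),np.array([335.3,157.0]));X=(X[:3]/X[3]).ravel()
s=ctrl.read_state();P=s["eef_pos"];R=Ro.from_euler("xyz",s["tool_rot"])
t=R.inv().apply(X-P);print("corner",X.round(1),"reproj",proj("top",X).round(1),proj("side",X).round(1))
print("in tool (y_cov,x_cov,-z): ",t.round(1)," expected [50,50,5.9]")
z=5+180.4-10.9;print("top ray at expected height",R.inv().apply(ray("top",[439.5,192.6],z)[0]-P).round(1))
E
```

```text
corner [ 616.9 -195.6  173.9] reproj [[439.5 192.5]] [[335.4 157. ]]
in tool (y_cov,x_cov,-z):  [55.8 47.3  6.5]  expected [50,50,5.9]
top ray at expected height [55.8 47.   6. ]
```

```bash
cat >> h.py <<'E'
AO=np.array([514.7,-234.8,0]);AR=Ro.from_euler("z",-11.4,degrees=True)
OFF=np.array([5.8,-2.8,11.2])
def tool_for(tx,tz,th,ty=0):
    "tool pose putting tongue_edge at (tx,ty,tz) in analyser frame, tilted th deg"
    G=down(78.6)*Ro.from_euler("x",-th,degrees=True)
    return AO+AR.apply([tx,ty,tz])-G.apply(OFF+[0,-70,0]),G
def where():
    s=ctrl.read_state();P=s["eef_pos"];R=Ro.from_euler("xyz",s["tool_rot"])
    f=lambda x:AR.inv().apply(P+R.apply(OFF+[0,x-5,0])-AO).round(1).tolist()
    print("t",s["clock"],"tongue",f(-65),"plain",f(55),"yaw",np.degrees(s["tool_rot"][2]).round(2),"F",AR.inv().apply(s["force"]).round(1),"w",s["width"].round(1))
E
python3 - <<'E'
from h import *
where()
inc([tool_for(-12,105,12),tool_for(-12,85,12)])
E
```

```text
Traceback (most recent call last):
  File "h.py", line 26, in where
    print("t",s["clock"],"tongue",f(-65),"plain",f(55),"yaw",np.degrees(s["tool_rot"][2]).round(2),"F",AR.inv().apply(s["force"]).round(1),"w",s["width"].round(1))
                                                                                                                                               ^^^^^^^^^^^^^^^^
AttributeError: 'float' object has no attribute 'round'
```

```bash
sed -i 's/s\["width"\].round(1)/round(s["width"],1)/' h.py
python3 - <<'E'
from h import *
where()
inc([tool_for(-12,105,12),tool_for(-12,85,12)])
E
```

```text
t 5.55 tongue [-27.6, 8.3, 169.3] plain [92.4, 8.6, 169.2] yaw 78.72 F [ 0.   0.6 -1.4] w 12.5
[-0.86, 1.16, 4.93] [-12.0, -0.1, 0.1]
[-0.86, 1.16, 6.93] [-12.0, -0.1, 0.1]
```

Emit:
jog_arm(
  increments=[0,-0.3,0.3,0.5,-3,0,0,0,-0.6,0.6,1,-7,0,0,0,-0.9,1.2,2,-12,0,0,0,-0.9,1.2,4,-12,0,0,0,-0.9,1.2,6,-12,0,0,0,-0.9,1.2,6.9,-12,0,0,0,-0.9,1.2,6.9,-12,0,0,0,-0.9,1.2,6.9,-12,0,0],
)

```text
clock: 6.35
eef_pos: [570.3, -253.7, 111.9]
tool_rot: [2.931, 0.0, 1.372]
force: [-0.5, 0.3, -1.9]
width: 12.8
gripper_force: 59.2
```

```bash
python3 - <<'E'
from h import *
where()
a=ctrl.get_image("top")[:,:,::-1];b=ctrl.get_image("side")[:,:,::-1]
f=lambda im,x,y:cv2.resize(im[y:y+150,x:x+130],(390,450),interpolation=cv2.INTER_CUBIC)
cv2.imwrite("pics/top2.png",a);cv2.imwrite("pics/side2.png",b)
cv2.imwrite("pics/h2.png",np.hstack([f(a,400,160),f(b,320,110)]))
inc([tool_for(-12,75,12),tool_for(-12,64.5,12),tool_for(-28,64.5,12)])
s=ctrl.read_state();R=Ro.from_euler("xyz",s["tool_rot"]);
C=lambda x,y,z:s["eef_pos"]+R.apply(OFF+[y,x-5,-z])
for n in("top","side"): print(n,proj(n,[C(55,50,5),C(-55,50,5),C(-65,42,5),C(-65,18,5)]).round(1).tolist())
E
```

```text
t 6.35 tongue [-10.7, -1.7, 85.8] plain [106.7, -1.7, 110.9] yaw 78.64 F [-0.6  0.1 -1.9] w 12.8
[0.21, -0.4, 1.08] [0.1, 0.0, 0.0]
[0.21, -0.62, 2.1] [0.1, 0.0, 0.0]
[0.21, -2.19, 1.77] [0.1, 0.0, 0.0]
top [[440.3, 192.6], [428.4, 254.2], [431.8, 260.5], [445.2, 262.9]]
side [[332.7, 176.8], [375.4, 199.6], [381.1, 200.0], [386.2, 194.8]]
```

View pics/h2.png

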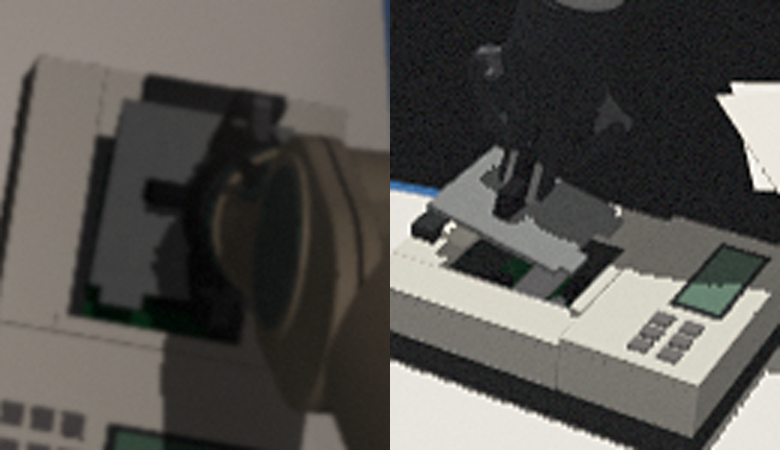

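The cover sits tilted over the bay, tongues toward the lip. Its rear-left corner is at about (441,193) and its front-left corner at about (430,254) in the top image. I'll do one fine numeric check of its left edge.

```bash
python3 - <<'E'
from h import *
a=cv2.cvtColor(cv2.imread("pics/top2.png"),cv2.COLOR_BGR2GRAY).astype(int)
s=ctrl.read_state();R=Ro.from_euler("xyz",s["tool_rot"]);C=lambda x,y,z:s["eef_pos"]+R.apply(OFF+[y,x-5,-z])
for x in(-50,-40,-30,-20,-10,0,10,20,30,40):
    u,v=proj("top",C(x,50,5))[0];r=a[int(round(v))];w=np.arange(int(u)-6,int(u)+8);k=np.argmax(np.diff(r[w]));
    j=w[k];m=42;e=next((i+(m-r[i])/(r[i+1]-r[i]) for i in range(j-2,j+4) if r[i]<m<=r[i+1]),None)
    print(x,round(u,1),e and round(e,1),r[w].tolist())
print(a[250:268,424:450:2])
E
```

```text
-50 428.9 429.9 [126, 117, 78, 39, 26, 27, 23, 27, 44, 57, 64, 64, 64, 64]
-40 430.0 430.7 [125, 116, 77, 38, 27, 25, 24, 28, 48, 59, 63, 60, 64, 64]
-30 431.0 431.8 [115, 75, 36, 25, 26, 24, 28, 46, 59, 65, 64, 65, 64, 65]
-20 432.1 432.8 [110, 70, 35, 26, 24, 23, 26, 45, 59, 64, 65, 65, 65, 66]
-10 433.2 434.1 [111, 71, 37, 26, 23, 23, 20, 41, 57, 64, 64, 65, 64, 64]
0 434.3 435.0 [95, 59, 31, 23, 24, 21, 23, 42, 58, 61, 64, 65, 64, 64]
10 435.4 436.2 [88, 51, 26, 24, 25, 20, 21, 38, 56, 61, 66, 64, 65, 64]
20 436.5 437.6 [89, 53, 28, 25, 22, 20, 14, 30, 51, 62, 62, 63, 64, 65]
30 437.5 438.3 [79, 40, 28, 26, 25, 24, 22, 35, 57, 63, 65, 65, 63, 63]
40 438.6 None [107, 113, 121, 120, 121, 120, 107, 73, 59, 62, 63, 63, 64, 63]
[[ 85  27  24  41  62  63  63  64  62  64  63  61  62]
 [ 78  26  23  44  64  64  64  63  63  64  62  63  64]
 [ 78  28  21  49  62  64  65  63  66  65  64  64  65]
 [ 77  27  24  50  61  64  65  64  64  64  64  65  63]
 [ 72  27  19  37  50  62  65  65  65  64  64  63  63]
 [ 59  27  15  20  29  55  63  64  63  64  64  64  64]
 [ 50  26  16   9  14  54  65  65  63  64  63  65  63]
 [ 41  27  17  10  15  54  63  64  63  63  65  64  52]
 [ 39  28  17   7  17  57  64  63  61  64  63  59  33]
 [ 37  27  19   7  17  56  63  64  64  63  65  58  19]
 [ 37  28  24  13  17  51  57  60  62  64  62  55  13]
 [ 34  27  27  19  10  30  36  47  54  59  62  49  12]
 [ 31  25  26  18   8  14  17  25  30  39  51  45  10]
 [ 30  25  25  16   8   8   9  10  13  19  32  30  12]
 [ 41  31  27  19   7   7   7   8   6   7  23  23  19]
 [ 80  61  51  34  16  14   9   8   8  10  21  26  25]
 [112 107  95  73  55  43  24  18  11  12  23  24  24]
 [125 123 119 111 102  86  64  54  38  23  27  25  26]]
```

Emit:
jog_arm(
  increments=[0,0.2,-0.2,0.5,0,0,0,0,0.3,-0.4,1.1,0,0,0,0,0.3,-0.5,1.6,0,0,0,0,0.3,-0.6,2.0,0,0,0,0,0.3,-0.6,2.1,0,0,0,0,0.3,-0.6,2.1,0,0,0,0,0.3,-0.6,2.1,0,0,0],
)

```text
clock: 7.15
eef_pos: [568.9, -250.9, 89.6]
tool_rot: [2.932, -0.0, 1.372]
force: [-0.3, -0.4, -2.0]
width: 13.1
gripper_force: 59.2
```

```bash
sed -i 's/OFF=np.array(\[5.8/OFF=np.array([4.4/' h.py
python3 - <<'E'
from h import *
where()
inc([tool_for(-12,64.5,12),tool_for(-20,64.5,12),tool_for(-28,64.5,12)])
E
```

```text
t 7.15 tongue [-12.5, -0.6, 63.5] plain [104.8, -0.6, 88.5] yaw 78.59 F [-0.2 -0.5 -2. ] w 13.1
[0.06, 0.07, -0.08] [0.0, 0.0, -0.0]
[0.06, -0.71, -0.25] [0.0, 0.0, -0.0]
[0.06, -1.49, -0.42] [0.0, 0.0, -0.0]
```

Emit:
jog_arm(
  increments=[0,0.1,-0.2,-0.1,0,0,0,0,0.1,-0.4,-0.2,0,0,0,0,0.1,-0.6,-0.2,0,0,0,0,0.1,-0.8,-0.3,0,0,0,0,0.1,-1.0,-0.3,0,0,0,0,0.1,-1.2,-0.4,0,0,0,0,0.1,-1.4,-0.4,0,0,0,0,0.1,-1.5,-0.4,0,0,0,0,0.1,-1.5,-0.4,0,0,0,0,0.1,-1.5,-0.4,0,0,0],
)

```text
clock: 8.15
eef_pos: [553.8, -246.8, 90.4]
tool_rot: [2.932, -0.0, 1.372]
force: [-0.2, 0.8, -3.0]
width: 12.5
gripper_force: 59.2
```

```bash
python3 - <<'E'
from h import *
where()
inc([tool_for(-28,63.5,12),tool_for(-28.5,63,9),tool_for(-28.5,62.5,6),tool_for(-28.5,62,3),tool_for(-28.5,62,0)])
a=ctrl.get_image("top")[:,:,::-1];b=ctrl.get_image("side")[:,:,::-1]
f=lambda im,x,y:cv2.resize(im[y:y+150,x:x+130],(390,450),interpolation=cv2.INTER_CUBIC)
cv2.imwrite("pics/h3.png",np.hstack([f(a,400,160),f(b,320,110)]))
E
```

```text
t 8.15 tongue [-28.1, 0.4, 64.3] plain [89.2, 0.4, 89.2] yaw 78.59 F [-0.4  0.7 -3. ] w 12.5
[-0.04, -0.0, 0.08] [0.0, 0.0, -0.0]
[-0.04, -0.01, 0.5] [3.0, 0.0, -0.0]
[-0.04, 0.0, 0.93] [6.0, 0.0, -0.0]
[-0.04, 0.0, 1.37] [9.0, 0.0, -0.0]
[-0.04, -0.01, 1.75] [12.0, 0.0, -0.0]
```

View pics/h3.png

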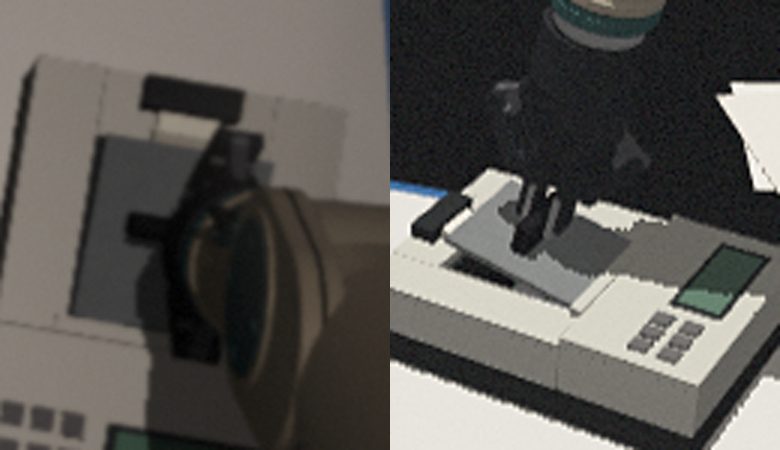

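The tongues are under the lip: the plate's front edge meets the lip at about (575,305) in the crop, and the plain edge is still raised. No contact force so far. Rotating down.

Emit:
jog_arm(
  increments=[0,0,0,0.3,1.5,0,0,0,0,0,0.5,3,0,0,0,0,0,0.7,4.5,0,0,0,0,0,0.9,6,0,0,0,0,0,0.9,6,0,0],
)

```text
clock: 8.75
eef_pos: [555.5, -247.2, 81.4]
tool_rot: [3.038, 0.0, 1.372]
force: [-3.6, 0.5, 1.5]
width: 12.5
gripper_force: 59.8
```

```bash
python3 - <<'E'
from h import *
where()
inc([tool_for(-28.5,62,3),tool_for(-28.5,62,0),tool_for(-28.5,60,0)])
E
```

```text
t 8.75 tongue [-28.8, 0.4, 62.7] plain [90.6, 0.3, 75.1] yaw 78.58 F [-3.6 -0.2  1.5] w 12.5
[-0.03, 0.07, 0.45] [2.9, 0.0, -0.0]
[-0.03, 0.1, 0.83] [5.9, 0.0, -0.0]
[-0.03, 0.08, 1.03] [5.9, 0.0, -0.0]
```

Catch contact has begun, at about 4 N. Pressing on through.

Emit:
jog_arm(
  increments=[0,0,0,0.2,1.5,0,0,0,0,0,0.4,3,0,0,0,0,0,0.6,4.5,0,0,0,0,0,0.8,6,0,0,0,0,0,0.9,6.5,0,0,0,0,0,0.9,6.5,0,0],
)

```text
clock: 9.35
eef_pos: [556.9, -247.3, 73.1]
tool_rot: [-3.134, 0.0, 1.372]
force: [-0.5, 0.7, 2.8]
width: 13.0
gripper_force: 59.9
```

```bash
python3 - <<'E'
from h import *
where()
a=ctrl.get_image("top")[:,:,::-1];b=ctrl.get_image("side")[:,:,::-1]
f=lambda im,x,y:cv2.resize(im[y:y+150,x:x+130],(390,450),interpolation=cv2.INTER_CUBIC)
cv2.imwrite("pics/h4.png",np.hstack([f(a,400,160),f(b,320,110)]))
E
```

```text
t 9.35 tongue [-29.0, 0.4, 62.4] plain [91.0, 0.4, 61.5] yaw 78.59 F [-0.6  0.6  2.8] w 13.0
```

View pics/h4.png

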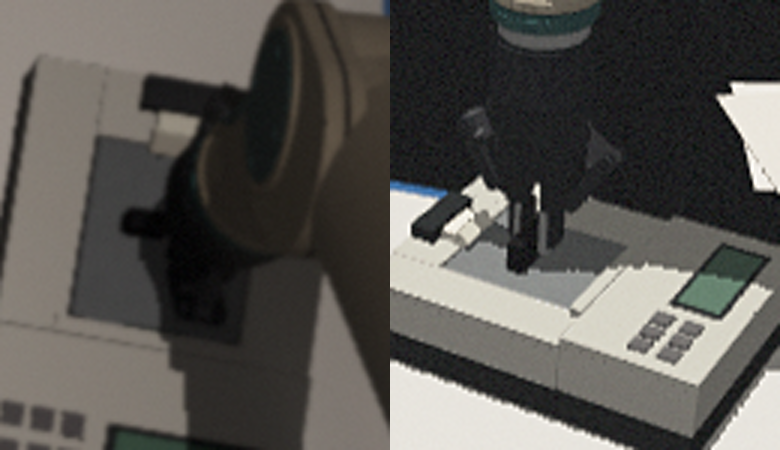

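The plate looks flat in the bay. In the crop the catch, around (175,135) in the left view, has sprung out over the plain edge. Releasing and lifting.

Emit:
jog_arm(
  increments=[3.5,0,0,0,0,0,0,3.5,0,0,0,0,0,0,3.5,0,0,0,0,0,0,3.5,0,0,0,0,0,0,3.5,0,0,-0.5,0,0,0,3.5,0,0,-2,0,0,0,3.5,0,0,-4,0,0,0,3.5,0,0,-8,0,0,0,3.5,-3,0,-12,0,0,0,3.5,-7,0,-14,0,0,0,3.5,-11,0,-15,0,0,0,3.5,-15,0,-15,0,0,0,3.5,-19,0,-15,0,0,0,3.5,-22,0,-15,0,0,0,3.5,-25,0,-15,0,0,0,3.5,-25,0,-15,0,0,0,3.5,-25,0,-15,0,0,0],
)

```text
clock: 11.15
eef_pos: [507.9, -493.1, 223.3]
tool_rot: [-3.134, -0.0, 1.37]
force: [0.0, 0.8, 0.6]
width: 34.9
gripper_force: 0.0
```

```bash
python3 - <<'E'
from h import *
where()
a=ctrl.get_image("top")[:,:,::-1];b=ctrl.get_image("side")[:,:,::-1]
f=lambda im,x,y:cv2.resize(im[y:y+150,x:x+130],(390,450),interpolation=cv2.INTER_CUBIC)
cv2.imwrite("pics/h5.png",np.hstack([f(a,400,160),f(b,310,120)]))
# predicted for latched: catch nose and seated plate corners (z 67)
q=[AO+AR.apply(v) for v in((87,20,73.5),(87,-20,73.5),(41,0,93),(91,50,67),(91,-50,67))]
print((proj("top",q)-[400,160]).round(1).tolist());print((proj("side",q)-[310,120]).round(1).tolist())
E
```

```text
t 11.15 tongue [-28.5, -250.0, 212.7] plain [91.5, -250.2, 211.8] yaw 78.5 F [-0.1  0.8  0.6] w 34.9
[[49.3, 50.1], [71.1, 54.0], [58.8, 75.4], [32.6, 45.7], [86.9, 55.3]]
[[36.2, 70.0], [45.0, 62.2], [58.6, 64.2], [27.9, 78.1], [49.7, 58.5]]
```

View pics/h5.png

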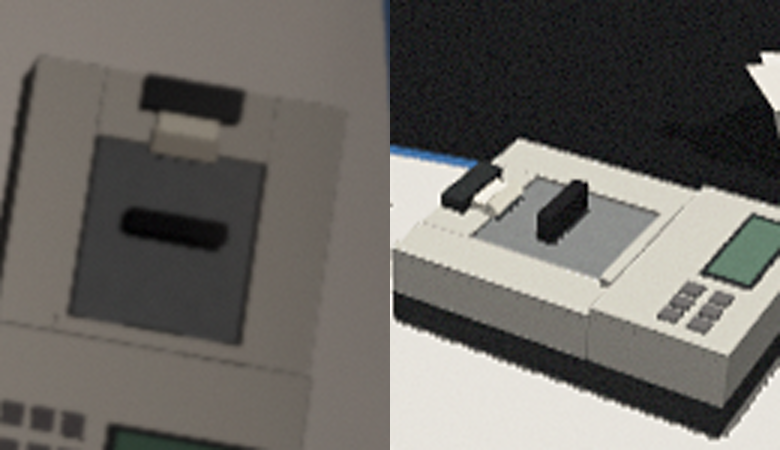

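The cover lies flat in the bay. The catch nose edge, at (50,51) to (72,53) in the unscaled crop, matches its predicted fully-out position over the plain edge. The gripper is well clear, so I'm handing in.

```bash
python3 -c "
from cell import ctrl
print(ctrl.finish_job())"
```

```text
the job is handed in; nothing more can be done
None
```

The cover is refitted and released: the tongues are under the lip, the plate looked flat in the bay with the catch out over its plain edge in the last pictures, and the job was handed in at about 11 s; the bottle, jar, tip box and rack were never touched.

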